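# Free a hinge link by compressing its spring bar with a fork

### The job

Take the forked tool by its wooden handle and free the blue link on the hinge board: put the tines either side of the brass collar, press the spring bar sideways until its tip leaves the slotted lug, and keep pushing with the fork to slide the link out so that it lies wholly and squarely on the green pad. Then stand the fork back on its flat plate on the worktop, off the board, and let go; do not touch the link with the gripper and leave the sanding block, spring clamp and tape measure nearby where they are.

Things in the scene. Friction and masses are not known exactly. Their poses are not given: they have to be found in the camera images.
- hinge_board: Fixed plywood board 180 (x) x 140 (y) x 10 mm on the worktop; origin at the centre of its underside, deck top at z = 10 mm. x points away from the robot, the way the link slides out. At its front (-x) end two steel blocks stand either side of the link, from x = -82 to -38 mm, inner faces at y = +52 and -52 mm, 14 mm thick, tops at z = 47 mm; low strips go on to x = 24 mm.
- lug_slot (a point): Middle of the slot in the +y steel block (the slotted lug), at board x = -60, y = 59, z = 26 mm; axes as the board's. The slot is 13 mm wide in x and closed above; the tip of the link's spring bar sits about 8 mm deep in it and so locks the link.
- pad_center (a point): Centre of the green pad painted on the deck, where the link must end: 120 (x) x 128 (y) mm, centre at board x = 26, y = 0 mm; axes as the board's. Wooden guide strips 14 mm high run along its sides (inner faces at y = +52 and -52 mm) from x = -38 to x = 24 mm of the board.
- link_center (a point): Centre of the loose blue link plate, 90 (x) x 100 (y) x 14 mm, 0.2 to 0.33 kg, flat on the deck; 7 mm above its underside; starts at board x = -28, y = 0 mm, axes as the board's. At its front (-x) end are two ears 24 mm high, inner faces at y = +38 and -38 mm, open between; across runs the spring bar, axis along y, 32 mm in front of the centre, 26 mm above the worktop.
- collar (a point): Centre of the brass collar on the spring bar, on the bar's axis: a disc of 28 mm diameter, 12 mm thick along y, on a bar of 8 mm diameter; axes as the link's. It moves with the bar; at rest it lies at y = +6 mm in the link's frame.
- spring_bar (a joint): How far the spring bar is pressed in, m: 0 at rest (tip 10 mm beyond the link's side, in the lug's slot), grows as the collar is pushed toward the link's -y side, stop at 0.016; springs back when let go. Force 2 N at rest, 5.2 N at the stop. Past 0.010 the tip is surely out of the slot and the link slides toward +x; past the lugs nothing holds it.
- fork: Forked steel tool, 0.30 kg, standing on the worktop on its flat plate; origin at its underside below the handle's axis, x along the tines, z up. Plate and tines 12 mm thick (z = 0 to 12), 40 mm wide, rear end at x = -25 mm. Two tines from x = 35 to 75 mm (tips), each 9 mm wide, gap 22 mm between them (y = -11 to 11), to go either side of the collar with the tips against the bar.
- fork_grip (a point): Middle of the fork's upright wooden handle, 55 mm above the fork's underside; axes as the fork's. The handle is 26 x 26 mm square with faces along the fork's x and y, from 18 to 86 mm above the underside, free all round.
- sanding_block: Bystander: cork sanding block 65 x 112 x 36 mm, near the front edge; origin at the centre of its underside.
- spring_clamp_1: Bystander: orange spring clamp 62 x 126 x 25 mm, lying flat; origin at the centre of its underside.
- tape_measure: Bystander: yellow tape measure 33 x 81 x 66 mm; origin at the centre of its underside.

How it is judged (in metres and radians):
On the way, in this order (a step that is already met when the one before it is completed fails the run):
1. the spring bar is pressed in by at least 5 mm with the fork (value of joint spring_bar above 0.005 m and contact force between fork and link above 0.5 N), for 0.1 s.
2. the link is out of the lugs, at least 36 mm from where it was (x of link_center in the frame of hinge_board above 0.008 m), for 0.2 s.
At the end, for the whole second after the job is handed in: The link lies flat and square (within 0.2 rad) on the green pad: its centre at board x from 8 to 44 mm and y within 18 mm of the middle, at deck level. The fork stands upright on its plate on the worktop (underside within 4 mm of z = 0), still, touching neither link nor board (x of link_center in the frame of hinge_board between 0.008 and 0.044 m and y of link_center in the frame of hinge_board between -0.018 and 0.018 m and z of link_center in the frame of hinge_board between 0.013 and 0.021 m and angle between the x axis of link_center and the x axis of hinge_board, either way round below 0.2 rad and angle between each of link_center, fork's own z axis and vertical below 0.08 rad and height (world z) of fork between -0.004 and 0.004 m and linear speed of fork below 0.02 m/s and contact force between fork and link below 0.2 N and contact force between fork and hinge_board below 0.2 N).
It fails at once if the gripper's fingers push on the link or its spring bar (contact force between the fingers and link above 1 N).
It fails at once if another thing is moved by more than 30 mm (distance of any of sanding_block, spring_clamp_1, tape_measure from where it was at the start of the episode above 0.03 m).
It also fails if it takes over 51 s, if anything falls off the work surface, if the arm or the gripper's body presses on something with over 40 N, if the wrist force passes 120 N, or if a joint passes its speed limit or range.

### The arm

A 6-joint arm with a two-finger parallel gripper is mounted at the origin on a cart in front of the work surface, level with it; the furniture and walls round the work are solid. World frame = base frame: x ahead of the robot, y to its left, z up, the work surface at z = 0. Lengths are in mm, angles in rad, forces in N, time in s.
With the tool pointing down it reaches from about 300 to 825 mm from the base axis. Payload 5.4 kg.
Tool frame: the origin (TCP) lies midway between the tips of the shut fingers; the grasp point (between the pads) lies 19 mm behind it; y points along the fingers, x is the direction in which the jaws open and shut, and the axes are right-handed (so a half turn about y gives the same grasp; the last joint's range is limited). The gripper opens to 92 mm and grips with 3 to 60 N. Pads are 20 mm wide; open, the fingers measure 128 mm over their backs; the gripper's body (75 mm by 189 mm) begins 69 mm behind the grasp point.
Start: joints at [-1.421, 0.158, 1.597, -0, 1.386, -0.21], TCP at [202.426, -538.173, 214.601] pointing down, gripper open.
Joint ranges: [-2.91, 2.91], [-0.94, 2.29], [0.18, 2.7], [-1.29, 4.43], [0.17, 2.64], [-3, 3]. Speed limits (rad/s): [2.57, 2.57, 3.14, 3.14, 3.14, 3.14].

### API

Orientations are given as a rotation vector (axis times angle).
In Python, from station import monitor, eyes, job gives the robot as it stands. The module is installed in compiled form; this text tells all that it offers.
- The arm moves only by the tool arm_command, never from a script. Its argument "deltas" is a list of rows, each a list of 2 entries, a list of its own where there are three numbers: the shift along the tool's x, y, z in units of 40 mm (1.0 is 40 mm), then the turn, a rotation vector about the tool's x, y, z in rad. In form: [[[dx, dy, dz], [rx, ry, rz]], ...]. A call has 1 to 5 rows; each row shifts and turns the commanded pose from where the row before left it, along the tool's axes as they then stand; what a row does not reach is not made up. A row lasts 1/10 s, in which the tool goes at most 50 mm and 8.59 degrees, less where a joint would pass 70% of its speed; a pose out of reach is approached as far as the arm can. A call is refused whole if a number of a shift passes 1 or a number of a turn 0.15, either way. A call with a gripper value outside its range is refused whole. "claw" is the opening, from -1 (shut) to 1 (fully open), set as the call begins (left out, the last holds). The fingers move at their own pace and stop on an object; "grip_force" is the grip in N (left out, the last holds). Time passes only in rows, so rows that do not move let the fingers close. It gives the time, the measured TCP pose, the force and the opening at its end, in the units of the state.
- monitor.get_obs(): the state, without advancing time (a new reading comes with each control period).
- eyes.get_image(name): name is "side" or "top"; returns a dict with "image" (480x640x3 uint8, red, green, blue), "intrinsics" (3x3 intrinsics, pixels), "cam_to_world" (4x4, takes a point from camera to world coordinates). Camera axes: x right, y down, z forward; pixel columns grow to the right and rows downward; lengths in mm; the calibration is good to about 2 mm. A picture is of the moment at which its call begins. There is no depth.
- job.finish_job(): hands the job in, once; it reports no verdict.
The state is a dict: "time": time; "qpos": joint angles; "joint_vel": joint speeds; "effort": joint torques, N m; "ee_pos": TCP position; "tool_rot": TCP orientation; "force": force on the tool from outside, world axes, zero at the start; "wrist_torque": the same for the moment, N m; "grip_width": finger opening in mm.
Only numpy, scipy, OpenCV 4.12 (cv2) and the standard library are available. Lean on these libraries where they do the work, as an engineer would, in place of code of your own. Each camera call takes 0.05 s, during which the arm holds its last target. There are 200 camera calls.

## Working session

There is one attempt and no reset: what is moved stays moved. The work goes in short steps, Python scripts to look and compute and a tool call to move; the robot and the scene stay as the last step left them, time stands still between calls to the robot, and variables do not carry over. Pictures are saved under pics/ and viewed, about 8 in all and at most 12, crops included, and the job is handed in when it is done.

Besides the shell and the picture viewer there is one more tool, called after "Emit:" as name([rows], argument=value, ...), one row to a line, values as JSON. arm_command: Moves the arm, as the interface text tells. Its arguments: {"type":"object","properties":{"deltas":{"type":"array"},"claw":{"type":"number"},"grip_force":{"type":"number"}},"required":["deltas"]}

```bash
mkdir -p pics; cat > h.py <<'E'
import numpy as np, cv2
from station import monitor, eyes, job
from scipy.spatial.transform import Rotation as R
def shot(n,f):
    d=eyes.get_image(n); cv2.imwrite('pics/'+f,d['image'][:,:,::-1]); np.savez('pics/'+f[:-4],**d); return d
def ray(d,uv,z):
    K=np.array(d['intrinsics']);T=np.array(d['cam_to_world'])
    uv=np.atleast_2d(uv).astype(float); r=(np.linalg.inv(K)@np.c_[uv,np.ones(len(uv))].T).T@T[:3,:3].T
    o=T[:3,3]; return o+r*((z-o[2])/r[:,2])[:,None]
def proj(d,p):
    T=np.linalg.inv(d['cam_to_world']);c=np.atleast_2d(p)@T[:3,:3].T+T[:3,3];q=c@np.array(d['intrinsics']).T;return q[:,:2]/q[:,2:]
E
python3 - <<'E'
from h import *
for n in('top','side'):
    d=shot(n,n+'1.png');print(n,d['intrinsics'],np.round(d['cam_to_world'],3).tolist())
o=monitor.get_obs();print(o);print(R.from_rotvec(o['tool_rot']).as_matrix().round(3))
E
```

```text
top [[471.62296623   0.         320.47036341]
 [  0.         471.62296623 232.67210848]
 [  0.           0.           1.        ]] [[0.008, -0.996, 0.087, 450.679], [-1.0, -0.009, -0.008, -55.846], [0.009, -0.087, -0.996, 1200.662], [0.0, 0.0, 0.0, 1.0]]
side [[539.70831729   0.         320.99406434]
 [  0.         539.70831729 238.80259873]
 [  0.           0.           1.        ]] [[-0.996, -0.032, 0.082, 461.679], [-0.088, 0.402, -0.911, 1037.153], [-0.004, -0.915, -0.404, 566.989], [0.0, 0.0, 0.0, 1.0]]
{'time': 0.1, 'qpos': array([-1.42107810e+00,  1.58979025e-01,  1.59809471e+00,  8.27423285e-06,
        1.38619150e+00, -2.10089291e-01]), 'joint_vel': array([-0.00044542, -0.0014304 , -0.00154045, -0.00047221, -0.00012424,
       -0.00109328]), 'effort': array([ 1.30251910e-04, -3.86504102e+01, -3.22959924e+01,  7.03689200e-02,
        3.39677674e-02, -4.34237393e-05]), 'ee_pos': array([ 202.35741403, -537.61940038,  213.72711559]), 'tool_rot': array([-1.35695219,  0.94097029, -0.9390866 ]), 'force': array([ 0.27008172, -0.77119044,  0.12472604]), 'wrist_torque': array([ 0.01727333,  0.02350308, -0.0054977 ]), 'grip_width': 91.5559582741146}
[[ 0.352 -0.     0.936]
 [-0.936  0.002  0.352]
 [-0.002 -1.     0.   ]]
```

View pics/top1.png

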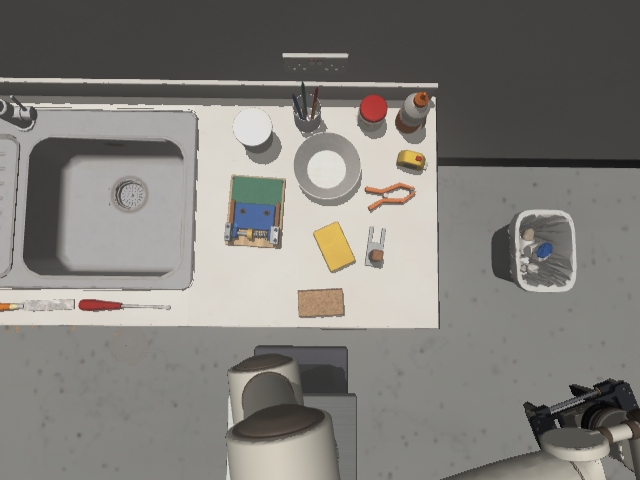

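View pics/side1.png

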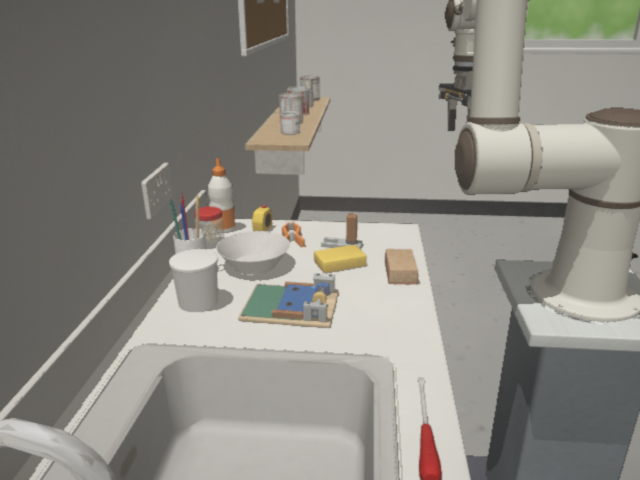

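Top view: board about (255,212), with the lug end at row 235. Fork at (376,250) with its tines pointing up, toward world +x. Sponge at (334,247), clamp at (390,196), tape at (411,160), cork block at (321,303). Next I'll enlarge the board and fork and measure them.

```bash
python3 - <<'E'
import cv2,numpy as np
a=cv2.imread('pics/top1.png')
x=cv2.resize(a[165:260,215:300],None,fx=6,fy=6,interpolation=cv2.INTER_CUBIC)  #510x570
y=cv2.resize(a[215:275,360:392],None,fx=9,fy=9,interpolation=cv2.INTER_CUBIC) #288x540
y=cv2.copyMakeBorder(y,0,30,0,0,cv2.BORDER_CONSTANT)
cv2.imwrite('pics/crop1.png',np.hstack([x,y]))
E
```

```text
(no output)
```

View pics/crop1.png

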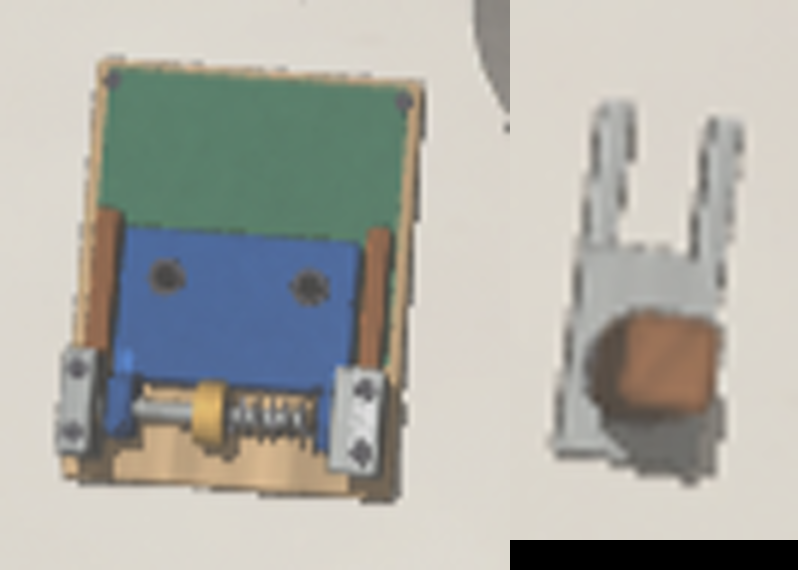

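Left, the board: deck corners at crop (100,60), (424,83), (398,502) and (68,478), collar top at (210,412). Right, the fork: tine tips at (617,103) and (727,119), rear left at (557,455), handle top centre at (668,362).

```bash
python3 - <<'E'
from h import *
d=dict(np.load('pics/top1.npz'))
B=lambda p:np.array(p)/6+[215,165]-0.4
F=lambda p:(np.array(p)-[510,0])/9+[360,215]-0.4
im=cv2.cvtColor(d['image'],cv2.COLOR_RGB2HSV)
c=ray(d,B([[100,60],[424,83],[398,502],[68,478]]),10)
print('deck',c.round(1).tolist()); l=[np.linalg.norm(c[i]-c[(i+1)%4]).round(1) for i in range(4)];print(l,'exp 140 180')
ctr=c.mean(0);ax=(c[0]+c[1]-c[2]-c[3])[:2];ay=(c[0]+c[3]-c[1]-c[2])[:2]
print('ctr',ctr,np.arctan2(ax[1],ax[0]),np.arctan2(-ay[0],ay[1]))
# blue link
m=cv2.inRange(im,(105,120,60),(125,255,255));m[:165]=0;m[260:]=0;m[:,:215]=0;m[:,300:]=0
k=cv2.minAreaRect(cv2.findNonZero(cv2.morphologyEx(m,cv2.MORPH_OPEN,np.ones((5,5)))));print('blue',k)
print('collar top',ray(d,B([[210,412]]),40),'mid',ray(d,B([[210,412]]),36))
t=ray(d,F([[617,103],[727,119],[557,455]]),12);print('tips,rear',t.round(1).tolist(),np.linalg.norm(t[0]-t[1]),'exp 31 ;len',np.linalg.norm(t[0]-t[2]),'exp~100')
h=ray(d,F([[668,362]]),86);print('handle top',h)
v=t[0]-t[1];print('yaw from tips',np.arctan2(-v[0],v[1]), 'side',np.arctan2(*(t[0]-t[2])[[1,0]]))
s=dict(np.load('pics/side1.npz'));print(proj(s,np.r_[h[0][:2],86]),'side proj of handle top', proj(s,c))
a=s['image'];cv2.imwrite('pics/crop2.png',np.hstack([cv2.resize(a[265:335,235:345],None,fx=4,fy=4,interpolation=cv2.INTER_CUBIC)[:,:,::-1],cv2.resize(a[205:275,300:380],None,fx=4,fy=4,interpolation=cv2.INTER_CUBIC)[:,:,::-1]]))
E
```

```text
deck [[702.2, 163.9, 10.0], [693.6, 25.8, 10.0], [514.7, 34.1, 10.0], [523.6, 173.0, 10.0]]
[np.float64(138.4), np.float64(179.1), np.float64(139.2), np.float64(178.8)] exp 140 180
ctr [608.51178539  99.18617451  10.        ] -0.048395193944544765 -0.06287513101399494
blue ((253.50001525878906, 215.99998474121094), (38.04592514038086, 23.582773208618164), 4.085616588592529)
collar top [[549.44084786 109.6176717   40.        ]] mid [[549.78121047 110.1879096   36.        ]]
tips,rear [[573.0, -194.7, 12.0], [568.7, -225.7, 12.0], [473.9, -177.7, 12.0]] 31.301883286225117 exp 31 ;len 100.5347420954168 exp~100
handle top [[ 497.07837747 -199.35183978   86.        ]]
yaw from tips -0.13607244676249333 side -0.16903684993524778
[[351.87537396 214.89556224]] side proj of handle top [[237.8748354  316.93610303]
 [256.38465597 282.92075347]
 [338.91631921 288.02712359]
 [329.94271839 323.61855721]]
```

View pics/crop2.png

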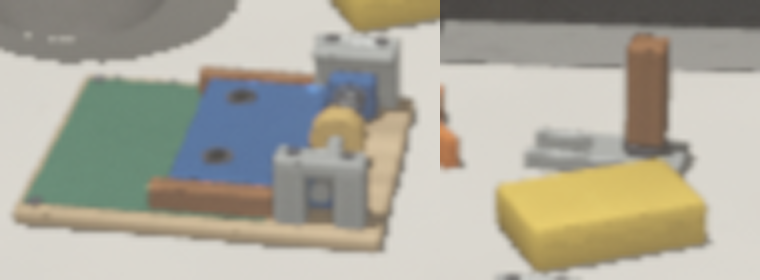

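Board centre is about (608.5, 99.2) with yaw -0.055. Fork origin is about (497, -199) with yaw about -0.145. The side view agrees: corner at (239,319), handle top at (352,215). Next: turn the tool and move over the fork.

Emit:
arm_command([
  [[0,0,0],[0,0.126,0]],
  [[0,0,0],[0,0.126,0]],
  [[0,0,0],[0,0.126,0]],
  [[0,0,0],[0,0.127,0]],
  [[-0.9,0,0.6],[0,0,0]],
], claw=0.4, grip_force=50)

```text
time: 0.6
ee_pos: [229.2, -507.9, 214.1]
tool_rot: [-1.134, 1.321, -1.321]
force: [1.3, 0.9, 0.0]
grip_width: 64.4
```

Emit:
arm_command([
  [[-0.95,0,0.6],[0,0,0]],
  [[-0.95,0,0.6],[0,0,0]],
  [[-0.95,0,0.6],[0,0,0]],
  [[-0.95,0,0.6],[0,0,0]],
  [[-0.95,0,0.6],[0,0,0]],
])

```text
time: 1.1
ee_pos: [378.3, -333.6, 214.3]
tool_rot: [-1.137, 1.316, -1.315]
force: [1.3, -0.3, 0.5]
grip_width: 64.4
```

Emit:
arm_command([
  [[-0.95,0,0.6],[0,0,0]],
  [[-0.95,0,0.6],[0,0,0]],
  [[-0.95,0,0.6],[0,0,0]],
  [[-0.9,0,0.6],[0,0,0]],
  [[0,0.7,0],[0,0,0]],
])

```text
time: 1.6
ee_pos: [499.0, -198.4, 189.8]
tool_rot: [-1.136, 1.304, -1.317]
force: [-0.9, -1.0, -0.7]
grip_width: 64.4
```

Emit:
arm_command([
  [[0,0.7,0],[0,0,0]],
  [[0,0.7,0],[0,0,0]],
  [[0,0,0],[0,0,0]],
  [[0,0,0],[0,0,0]],
])

```text
time: 2.0
ee_pos: [494.1, -200.7, 130.6]
tool_rot: [-1.137, 1.316, -1.314]
force: [0.1, -0.4, 0.5]
grip_width: 64.2
```

```bash
cat >> h.py <<'E'
def togo(x,y,z,yaw):
    o=monitor.get_obs();M=R.from_rotvec(o['tool_rot']).as_matrix();e=np.array([x,y,z])-o['ee_pos']
    zt=M[:,2];cur=np.arctan2(zt[1],zt[0])
    print('t',round(o['time'],2),'pos',o['ee_pos'].round(1),'yaw',cur.round(4),'tilt',M[2].round(3),'F',o['force'].round(1),'w',round(o['grip_width'],1))
    print('err',e.round(1),'tool units',(M.T@e/40).round(3),'turn y',round(cur-yaw,4),'q',o['qpos'].round(2))
E
python3 -c "
from h import *
togo(497,-199.2,36,-.145)"
```

```text
t 2.0 pos [ 494.1 -200.7  130.6] yaw -0.1453 tilt [-0.001 -1.    -0.001] F [ 0.1 -0.4  0.5] w 64.2
err [  2.9   1.5 -94.6] tool units [-0.046  2.366  0.07 ] turn y -0.0003 q [-0.61  0.13  1.8   0.    1.21  1.1 ]
```

Emit:
arm_command([
  [[-0.046,0.6,0.07],[0,0,0]],
  [[0,0.6,0],[0,0,0]],
  [[0,0.6,0],[0,0,0]],
  [[0,0.56,0],[0,0,0]],
  [[0,0,0],[0,0,0]],
])

```text
time: 2.5
ee_pos: [496.3, -199.0, 35.2]
tool_rot: [-1.138, 1.318, -1.313]
force: [-0.6, 0.4, 0.2]
grip_width: 64.0
```

Emit:
arm_command([
  [[0,0,0],[0,0,0]],
  [[0,0,0],[0,0,0]],
  [[0,0,0],[0,0,0]],
  [[0,0,0],[0,0,0]],
  [[0,0,0],[0,0,0]],
], claw=-1, grip_force=60)

```text
time: 3.0
ee_pos: [497.8, -200.0, 37.0]
tool_rot: [-1.137, 1.314, -1.317]
force: [0.4, -3.3, 0.7]
grip_width: 26.3
```

```bash
python3 -c "
from h import *
togo(497,-199.2,36,-.145)"
```

```text
t 3.0 pos [ 497.8 -200.    37. ] yaw -0.145 tilt [ 0.001 -1.     0.001] F [ 0.4 -3.3  0.7] w 26.3
err [-0.8  0.8 -1. ] tool units [-0.018  0.024 -0.022] turn y 0.0 q [-0.61  0.27  1.84 -0.    1.02  1.11]
```

Emit:
arm_command([
  [[0,-0.4,0],[0,0,0]],
  [[0,-0.6,0],[0,0,0]],
  [[0,-0.6,0],[0,-0.09,0]],
  [[-0.5,-0.2,-0.1],[0,0,0]],
  [[-0.87,0,-0.22],[0,0,0]],
])

```text
time: 3.5
ee_pos: [488.9, -145.5, 110.1]
tool_rot: [-1.18, 1.248, -1.255]
force: [0.5, 1.3, -3.4]
grip_width: 26.1
```

Emit:
arm_command([
  [[-0.87,0,-0.22],[0,0,0]],
  [[-0.87,0,-0.22],[0,0,0]],
  [[-0.87,0,-0.22],[0,0,0]],
  [[-0.87,0,-0.22],[0,0,0]],
  [[-0.87,0,-0.22],[0,0,0]],
])

```text
time: 4.0
ee_pos: [452.1, 33.6, 107.7]
tool_rot: [-1.183, 1.251, -1.249]
force: [0.4, 0.1, -3.5]
grip_width: 25.7
```

Emit:
arm_command([
  [[-0.87,0,-0.22],[0,0,0]],
  [[-0.8,0,-0.22],[0,0,0]],
  [[-0.38,0,-0.1],[0,0,0]],
  [[0,0,0],[0,0,0]],
  [[0,0,0],[0,0,0]],
])

```text
time: 4.5
ee_pos: [435.8, 115.1, 107.8]
tool_rot: [-1.184, 1.249, -1.249]
force: [0.3, 0.4, -3.0]
grip_width: 25.3
```

```bash
python3 - <<'E'
from h import *
togo(434.1,114.8,57,-.055)
d=shot('top','top2.png');s=shot('side','side2.png')
a=d['image'];b=s['image']
x=cv2.resize(a[165:285,215:300],None,fx=5,fy=5,interpolation=cv2.INTER_CUBIC)
y=cv2.resize(b[220:340,255:385],None,fx=3,fy=3,interpolation=cv2.INTER_CUBIC)
o=np.zeros((600,800,3),np.uint8);o[:600,:425]=x;y=y[:, :375];o[:360,425:]=y
cv2.imwrite('pics/crop3.png',o[:,:,::-1])
E
```

```text
t 4.5 pos [435.8 115.1 107.8] yaw -0.0543 tilt [ 0.    -1.    -0.001] F [ 0.3  0.4 -3. ] w 25.3
err [ -1.7  -0.3 -50.8] tool units [ 0.009  1.271 -0.042] turn y 0.0007 q [-0.01 -0.05  2.04 -0.    1.16  1.61]
```

View pics/crop3.png

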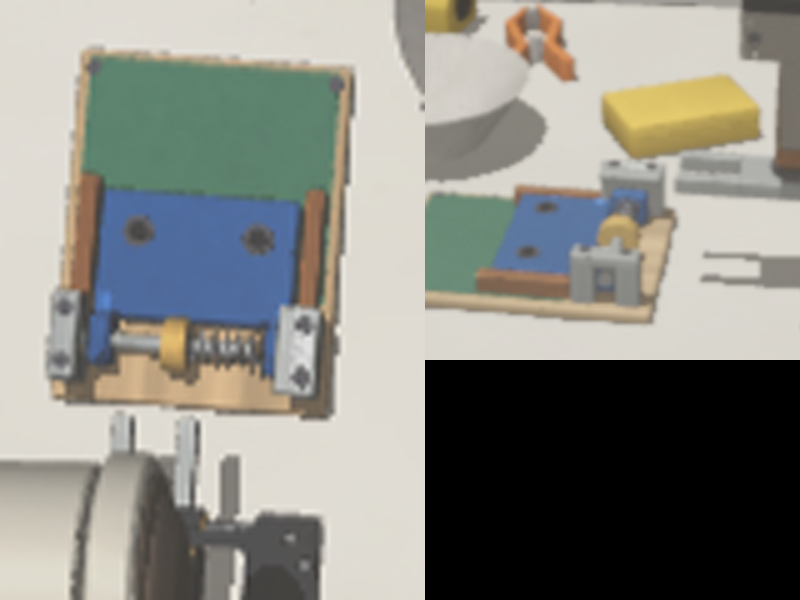

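The fork is held level with tine tips at crop (121,415) and (189,418), ahead of the board edge. The collar is at (173,343). I'll compare the tip midpoint with the collar in board axes.

```bash
python3 - <<'E'
from h import *
d=dict(np.load('pics/top2.npz'));B=lambda p:np.array(p)/5+[215,165]-.4
c,s=np.cos(.055),-np.sin(.055);Rb=np.array([[c,-s],[s,c]])
bf=lambda p:((p[:,:2]-[608.5,99.2])@Rb).round(1)
t=ray(d,B([[122,415],[188,419]]),83);print('tips',bf(t),'mid',bf(t).mean(0))
print('expected mid',bf(np.array([[435.8+75*c,115.1+75*s]])))
print('collar',bf(ray(d,B([[175,343]]),36)),'bar tip side ends',bf(ray(d,B([[112,340],[262,350]]),30)))
print('corners',bf(ray(d,B([[84,49],[353,69],[331,416],[56,399]]),10)))
E
```

```text
tips [[-98.4  23.3]
 [-98.3  -8.1]] mid [-98.35   7.6 ]
expected mid [[-98.3   6.4]]
collar [[-59.1   7.8]] bar tip side ends [[-59.1  40. ]
 [-59.3 -34.8]]
corners [[ 90.5  69.5]
 [ 89.1 -68.5]
 [-88.9 -69.8]
 [-89.2  69.3]]
```

Emit:
arm_command([
  [[0,0.4,0],[0,0,0]],
  [[0,0.4,0],[0,0,0]],
  [[0,0.27,0],[0,0,0]],
  [[0,0.2,0],[0,0,0]],
  [[0,0,0],[0,0,0]],
])

```text
time: 5.1
ee_pos: [435.4, 114.8, 56.4]
tool_rot: [-1.184, 1.252, -1.249]
force: [-0.1, 0.7, -3.3]
grip_width: 25.9
```

Emit:
arm_command([
  [[0,0,0.2],[0,0,0]],
  [[0,0,0.2],[0,0,0]],
  [[0,0,0.2],[0,0,0]],
  [[0,0,0.15],[0,0,0]],
  [[0,0,0],[0,0,0]],
])

```text
time: 5.6
ee_pos: [467.5, 113.4, 57.8]
tool_rot: [-1.182, 1.249, -1.25]
force: [-0.4, -0.1, -3.3]
grip_width: 25.5
```

```bash
python3 - <<'E'
from h import *
togo(435.8+32*.9985,115.1-32*.055,57,-.055)
d=shot('top','top3.png');s=shot('side','side3.png')
a=d['image'];b=s['image']
x=cv2.resize(a[165:285,215:300],None,fx=5,fy=5,interpolation=cv2.INTER_CUBIC)
y=cv2.resize(b[240:340,290:365],None,fx=5,fy=5,interpolation=cv2.INTER_CUBIC)
o=np.zeros((600,800,3),np.uint8);o[:600,:425]=x;o[:500,425:]=y
cv2.imwrite('pics/crop4.png',o[:,:,::-1])
E
```

```text
t 5.6 pos [467.5 113.4  57.8] yaw -0.0554 tilt [-0.    -1.     0.001] F [-0.4 -0.1 -3.3] w 25.5
err [ 0.2 -0.1 -0.8] tool units [0.002 0.021 0.006] turn y -0.0004 q [-0.01  0.1   1.99 -0.    1.04  1.61]
```

View pics/crop4.png

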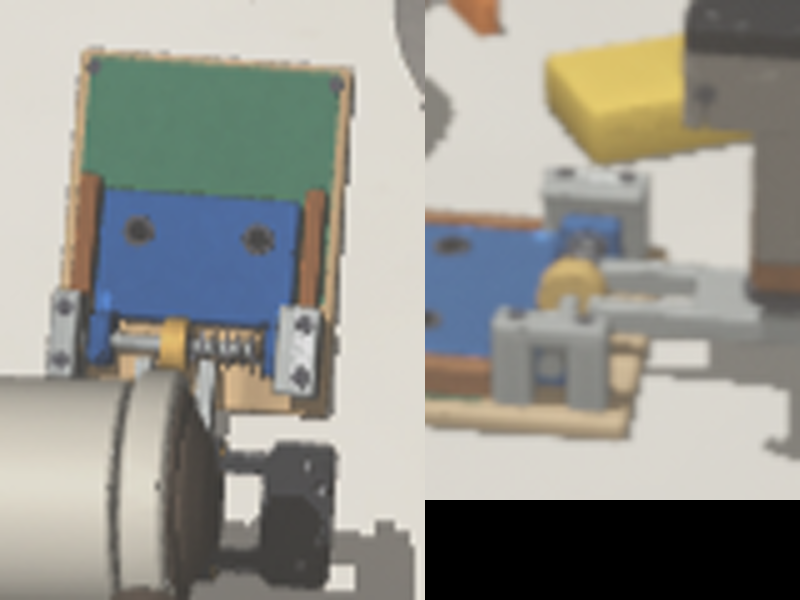

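The tines sit either side of the collar, at top-crop (145,375) and (207,375), just short of the bar. Pressing sideways now.

Emit:
arm_command([
  [[0.12,0,0],[0,0,0]],
  [[0.12,0,0],[0,0,0]],
  [[0.12,0,0],[0,0,0]],
  [[0.09,0,0],[0,0,0]],
  [[0,0,0],[0,0,0]],
])

```text
time: 6.2
ee_pos: [464.9, 95.5, 57.3]
tool_rot: [-1.182, 1.251, -1.249]
force: [1.1, 4.2, -3.3]
grip_width: 25.7
```

```bash
python3 - <<'E'
from h import *
togo(467.5,113.4-18,57,-.055)
d=shot('top','top4.png')
a=d['image']
cv2.imwrite('pics/crop5.png',cv2.resize(a[215:260,220:290],None,fx=10,fy=10,interpolation=cv2.INTER_CUBIC)[:,:,::-1])
E
```

```text
t 6.2 pos [464.9  95.5  57.3] yaw -0.0558 tilt [-0.001 -1.    -0.   ] F [ 1.1  4.2 -3.3] w 25.7
err [ 2.6 -0.1 -0.3] tool units [-0.     0.007  0.065] turn y -0.0008 q [-0.05  0.09  2.01  0.    1.04  1.57]
```

View pics/crop5.png

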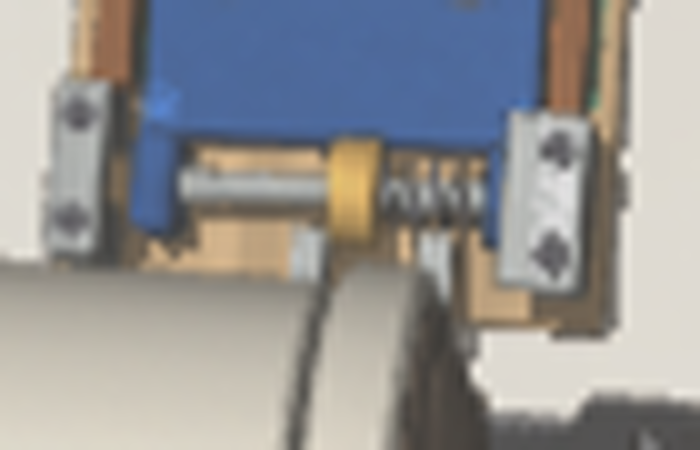

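The collar has moved about 13 mm toward -y (crop x 354). The side force of about 4.2 N fits roughly 11–12 mm of spring travel. I'll add 1 mm and push forward.

Emit:
arm_command([
  [[0.03,0,0],[0,0,0]],
  [[0,0,0.1],[0,0,0]],
  [[0,0,0.1],[0,0,0]],
  [[0,0,0.1],[0,0,0]],
  [[0,0,0.1],[0,0,0]],
])

```text
time: 6.75
ee_pos: [479.2, 94.0, 57.0]
tool_rot: [-1.186, 1.254, -1.247]
force: [-5.8, 4.8, 1.6]
grip_width: 25.4
```

Emit:
arm_command([
  [[0,0,0.1],[0,0,0]],
  [[0,0,0.1],[0,0,0]],
  [[0,0,0.1],[0,0,0]],
  [[0,0,0.1],[0,0,0]],
  [[0,0,0],[0,0,0]],
])

```text
time: 7.25
ee_pos: [496.1, 93.0, 56.9]
tool_rot: [-1.185, 1.252, -1.248]
force: [-2.2, 3.6, -2.1]
grip_width: 26.0
```

```bash
cat > lk.py <<'E'
from h import *
import sys
n=sys.argv[1]
togo(0,0,57,-.055)
d=shot('top',n+'.png');a=d['image']
im=cv2.cvtColor(a,cv2.COLOR_RGB2HSV)
m=cv2.inRange(im,(105,120,60),(125,255,255));m[:165]=0;m[260:]=0;m[:,:215]=0;m[:,300:]=0
c=max(cv2.findContours(cv2.morphologyEx(m,cv2.MORPH_OPEN,np.ones((5,5))),0,2)[0],key=cv2.contourArea)
p=ray(d,c[:,0,:],24)[:,:2]-[608.5,99.2]
t=.055;p=p@np.array([[np.cos(t),np.sin(t)],[-np.sin(t),np.cos(t)]])
print('link blue extents board x',p[:,0].min().round(1),p[:,0].max().round(1),'y',p[:,1].min().round(1),p[:,1].max().round(1))
front=p[p[:,0]>p[:,0].max()-6]; f=np.polyfit(front[:,1],front[:,0],1);print('front edge slope',f.round(3),'centre x~',f[1]-45)
cv2.imwrite('pics/'+n+'c.png',cv2.resize(a[165:260,215:300],None,fx=6,fy=6,interpolation=cv2.INTER_CUBIC)[:,:,::-1])
E
python3 lk.py top5
```

```text
t 7.25 pos [496.1  93.   56.9] yaw -0.0551 tilt [-0.    -1.    -0.003] F [-2.2  3.6 -2.1] w 26.0
err [-4.961e+02 -9.300e+01  1.000e-01] tool units [  3.005   0.036 -12.256] turn y -0.0001 q [-0.05  0.17  1.92  0.    1.05  1.57]
link blue extents board x -18.4 41.6 y -47.5 48.4
front edge slope [-9.0000e-03  4.0485e+01] centre x~ -4.515101589751509
```

Emit:
arm_command([
  [[0,0,0.1],[0,0,0]],
  [[0,0,0.1],[0,0,0]],
  [[0,0,0.1],[0,0,0]],
  [[0,0,0.1],[0,0,0]],
  [[0,0,0.1],[0,0,0]],
])

```text
time: 7.8
ee_pos: [515.2, 92.1, 56.8]
tool_rot: [-1.186, 1.253, -1.247]
force: [-6.3, 4.9, 0.5]
grip_width: 25.7
```

Emit:
arm_command([
  [[0,0,0.1],[0,0,0]],
  [[0,0,0.1],[0,0,0]],
  [[0,0,0.05],[0,0,0]],
  [[0,0,0],[0,0,0]],
  [[0,0,0],[0,0,0]],
])

```text
time: 8.3
ee_pos: [525.7, 91.5, 56.8]
tool_rot: [-1.185, 1.253, -1.247]
force: [-3.1, 5.0, -2.6]
grip_width: 25.8
```

```bash
python3 lk.py top6
```

```text
t 8.3 pos [525.7  91.5  56.8] yaw -0.0549 tilt [-0.    -1.    -0.004] F [-3.1  5.  -2.6] w 25.8
err [-5.257e+02 -9.150e+01  2.000e-01] tool units [  3.005   0.041 -12.996] turn y 0.0001 q [-0.05  0.24  1.84  0.    1.07  1.57]
link blue extents board x 10.7 70.7 y -47.8 48.1
front edge slope [-1.5000e-02  6.8994e+01] centre x~ 23.993965359730097
```

View pics/top6c.png

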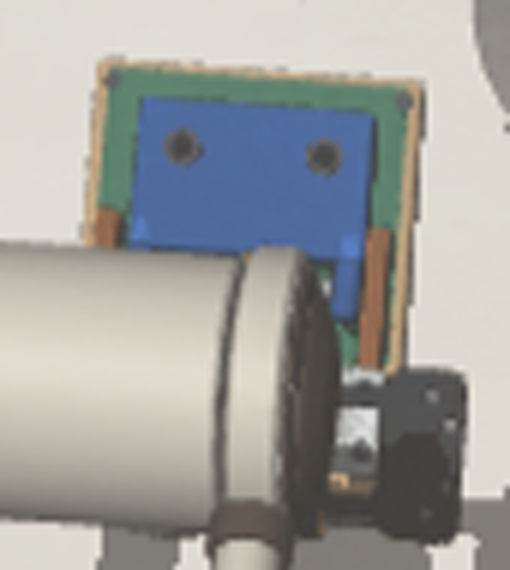

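The link is square at board x≈25 with green showing all round it. Next I'll unpress, centre the gap on the collar, then retreat.

Emit:
arm_command([
  [[-0.05,0,-0.03],[0,0,0]],
  [[-0.13,0,0],[0,0,0]],
  [[-0.13,0,0],[0,0,0]],
  [[-0.13,0,0],[0,0,0]],
  [[0,0,0],[0,0,0]],
])

```text
time: 8.85
ee_pos: [526.5, 108.4, 57.3]
tool_rot: [-1.185, 1.249, -1.25]
force: [-2.7, -2.4, -2.9]
grip_width: 26.1
```

```bash
python3 lk.py top7
```

```text
t 8.85 pos [526.5 108.4  57.3] yaw -0.0547 tilt [ 0.002 -1.    -0.001] F [-2.7 -2.4 -2.9] w 26.1
err [-5.265e+02 -1.084e+02 -3.000e-01] tool units [  3.424   0.024 -12.995] turn y 0.0003 q [-0.02  0.24  1.83 -0.    1.07  1.61]
link blue extents board x 10.6 70.7 y -47.8 48.3
front edge slope [-1.5000e-02  6.8994e+01] centre x~ 23.993965359730097
```

The side force is -2.4 N, so the bar tip rests on the guide strip and the other tine touches the collar. I'll go back about 4 mm to centre the gap, then retreat.

Emit:
arm_command([
  [[0.05,0,0],[0,0,0]],
  [[0.05,0,0],[0,0,0]],
  [[0,0,-0.05],[0,0,0]],
  [[0,0,-0.05],[0,0,0]],
  [[0,0,0],[0,0,0]],
])

```text
time: 9.4
ee_pos: [523.1, 104.7, 57.8]
tool_rot: [-1.181, 1.249, -1.251]
force: [0.6, 0.6, -3.2]
grip_width: 25.5
```

```bash
python3 lk.py top8
```

```text
t 9.4 pos [523.1 104.7  57.8] yaw -0.0554 tilt [ 0.    -1.     0.002] F [ 0.6  0.6 -3.2] w 25.5
err [-523.1 -104.7   -0.8] tool units [ 3.3360e+00 -1.0000e-03 -1.2913e+01] turn y -0.0004 q [-0.03  0.23  1.85 -0.    1.06  1.6 ]
link blue extents board x 10.7 70.7 y -47.8 48.1
front edge slope [-1.5000e-02  6.8994e+01] centre x~ 23.993965359730097
```

Contact is gone. Retreating straight back, off the board.

Emit:
arm_command([
  [[0,0,-0.15],[0,0,0]],
  [[0,0,-0.25],[0,0,0]],
  [[0,0,-0.3],[0,0,0]],
  [[0,0,-0.4],[0,0,0]],
  [[0,0,-0.4],[0,0,0]],
])

```text
time: 9.95
ee_pos: [461.3, 108.3, 57.3]
tool_rot: [-1.183, 1.25, -1.249]
force: [-1.0, 0.3, -3.8]
grip_width: 26.0
```

Emit:
arm_command([
  [[0,0,-0.4],[0,0,0]],
  [[0,0,-0.4],[0,0,0]],
  [[0,0,-0.3],[0,0,0]],
  [[0,0,0],[0,0,0]],
  [[0,0,0],[0,0,0]],
])

```text
time: 10.45
ee_pos: [418.8, 110.6, 57.6]
tool_rot: [-1.182, 1.249, -1.25]
force: [1.1, 0.8, -2.5]
grip_width: 25.7
```

```bash
python3 lk.py top9; python3 -c "
from h import *
togo(420,110,37,-.055)"
```

```text
t 10.45 pos [418.8 110.6  57.6] yaw -0.0551 tilt [ 0.    -1.     0.001] F [ 1.1  0.8 -2.5] w 25.7
err [-418.8 -110.6   -0.6] tool units [ 3.3370e+00  5.0000e-03 -1.0302e+01] turn y -0.0001 q [-0.02 -0.02  2.12 -0.    1.04  1.6 ]
link blue extents board x 10.7 70.6 y -47.6 48.1
front edge slope [-1.2000e-02  6.8945e+01] centre x~ 23.944819101057462
t 10.5 pos [419.3 110.5  57.7] yaw -0.0553 tilt [-0.    -1.     0.001] F [-0.5  0.2 -3.6] w 25.9
err [  0.7  -0.5 -20.7] tool units [0.012 0.518 0.018] turn y -0.0003 q [-0.02 -0.02  2.12  0.    1.04  1.6 ]
```

Emit:
arm_command([
  [[0,0.2,0],[0,0,0]],
  [[0,0.15,0],[0,0,0]],
  [[0,0.1,0],[0,0,0]],
  [[0,0.03,0],[0,0,0]],
  [[0,0,0],[0,0,0]],
])

```text
time: 11.0
ee_pos: [418.5, 110.6, 37.8]
tool_rot: [-1.183, 1.25, -1.249]
force: [0.0, -0.3, -2.3]
grip_width: 25.9
```

Emit:
arm_command([
  [[0,0.03,0],[0,0,0]],
  [[0,0,0],[0,0,0]],
  [[0,0,0],[0,0,0]],
])

```text
time: 11.3
ee_pos: [418.9, 110.6, 37.2]
tool_rot: [-1.182, 1.249, -1.25]
force: [-0.2, 0.0, -3.5]
grip_width: 25.7
```

Still hanging free, so I'll lower it a little further.

Emit:
arm_command([
  [[0,0.03,0],[0,0,0]],
  [[0,0,0],[0,0,0]],
  [[0,0,0],[0,0,0]],
])

```text
time: 11.6
ee_pos: [419.1, 110.6, 36.8]
tool_rot: [-1.183, 1.249, -1.25]
force: [-4.4, -1.1, 6.5]
grip_width: 25.7
```

```bash
python3 -c "
from h import *
togo(420,110,36,-.055)"
```

```text
t 11.6 pos [419.1 110.6  36.8] yaw -0.055 tilt [ 0. -1.  0.] F [-4.4 -1.1  6.5] w 25.7
err [ 0.9 -0.6 -0.8] tool units [0.013 0.021 0.024] turn y -0.0 q [-0.02  0.02  2.13 -0.    0.99  1.6 ]
```

Force now +6.5 N upward: the plate is on the worktop. I'll release gently and then rise.

Emit:
arm_command([
  [[0,0,0],[0,0,0]],
  [[0,0,0],[0,0,0]],
  [[0,0,0],[0,0,0]],
  [[0,0,0],[0,0,0]],
], claw=0.3)

```text
time: 12.0
ee_pos: [418.9, 110.5, 35.9]
tool_rot: [-1.182, 1.25, -1.25]
force: [-0.9, -0.3, 0.4]
grip_width: 55.7
```

Emit:
arm_command([
  [[0,-0.3,0],[0,0,0]],
  [[0,-0.6,0],[0,0,0]],
  [[0,-0.8,0],[0,0,0]],
  [[0,-0.8,0],[0,0,0]],
  [[0,-0.8,0],[0,0,0]],
])

```text
time: 12.5
ee_pos: [418.6, 110.6, 170.0]
tool_rot: [-1.182, 1.249, -1.25]
force: [0.8, -0.1, 0.3]
grip_width: 59.8
```

Emit:
arm_command([
  [[1,0,0],[0,0,0]],
  [[1,0,0],[0,0,0]],
  [[1,0,0],[0,0,0]],
  [[1,0,0],[0,0,0]],
  [[1,0,0],[0,0,0]],
])

```text
time: 13.0
ee_pos: [407.6, -90.7, 168.9]
tool_rot: [-1.182, 1.248, -1.251]
force: [1.2, 0.3, 0.7]
grip_width: 59.8
```

```bash
python3 lk.py top10; python3 - <<'E'
from h import *
s=shot('side','side10.png')
a=cv2.imread('pics/top10.png');b=cv2.imread('pics/side10.png')
o=np.zeros((600,800,3),np.uint8)
o[:560,:400]=cv2.resize(a[165:305,215:315],None,fx=4,fy=4,interpolation=cv2.INTER_CUBIC)
o[:400,400:]=cv2.resize(b[180:340,220:380+0],(400,400),interpolation=cv2.INTER_CUBIC)
cv2.imwrite('pics/crop10.png',o)
E
```

```text
t 13.0 pos [407.6 -90.7 168.9] yaw -0.055 tilt [ 0.001 -1.     0.002] F [1.2 0.3 0.7] w 59.8
err [-407.6   90.7 -111.9] tool units [ -1.706   2.78  -10.303] turn y -0.0 q [-0.51 -0.23  2.07  0.    1.3   1.12]
link blue extents board x 10.9 70.7 y -47.6 48.1
front edge slope [-1.5000e-02  6.8994e+01] centre x~ 23.993965359730097
```

View pics/crop10.png

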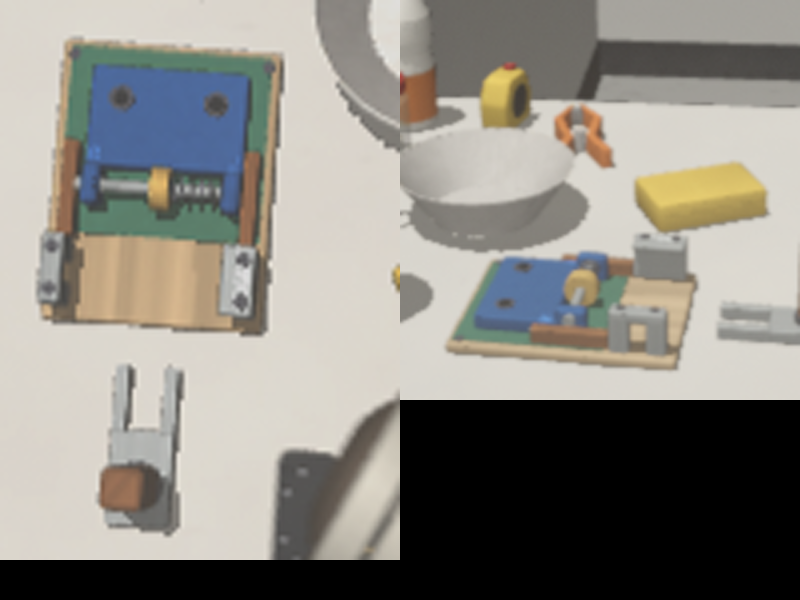

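The link lies square on green, crop (90–250, 65–205). The fork stands upright clear of the board, with tips at row 368 against the board edge at row 325. The bystanders in view look unmoved, so I'm handing in.

```bash
python3 -c "
from h import *
print(job.finish_job())"
```

```text
the job is handed in; nothing more can be done
None
```

I freed the blue link with the fork, slid it onto the green pad, stood the fork back on the worktop off the board and let go. The job was handed in at about 13 s of the 51 s; the hand-in gave no verdict.

- **Pressing the bar:** I gripped the fork by its wooden handle and set the tines either side of the brass collar. Pressing sideways moved the collar about 13 mm by eye, and the roughly 4.2 N side force fits about 11–12 mm.
- **Link:** the last top view puts its centre at board x ≈ 24–25 mm, y ≈ 0 and about 0.015 rad off square, with green showing all round. It looked flat in both views, but I did not measure its height.
- **Fork:** it stands upright with its tips about 25 mm clear of the board. The plate touched down at about the same tool height as when I picked it up.
- **Bystanders:** the tape measure and clamp look unmoved in the last pictures. The sanding block was outside those crops; I did not measure any of the three, but the arm never came down near them.

**One surprise:** when I let the bar go, its tip came to rest against the guide strip. The other tine then pushed lightly on the collar (about 2.4 N). I moved back 4 mm before retreating, and the link did not shift.

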